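# Bolt the sample case shut

## Robot

A 6-joint arm with a two-finger parallel gripper is mounted at the origin on the work surface. World frame = base frame: x ahead of the robot, y to its left, z up, the work surface at z = 0. Lengths are in m, angles in rad, forces in N, time in s.
With the tool pointing down it reaches from about 0.375 to 0.9 m from the base axis. Payload 3.1 kg.
Tool frame: the origin (TCP) lies at the very end of the fingers, on their centre line; the grasp point (between the pads) lies 19 mm behind it (manip.hold_point_z is the distance from the TCP to the grasp point, in m); y points along the fingers, z is the direction in which the jaws open and shut, and the axes are right-handed (so a half turn about y gives the same grasp; the last joint's range is limited). The gripper opens to 85 mm and grips with 20 to 120 N. Pads are 22 mm wide; open, the fingers measure 114 mm over their backs; the gripper's body (76 mm by 85 mm) begins 54 mm behind the grasp point. The pads swing forward as they close: fully open they stand 13 mm farther back than shut.
Start: joints at [-1.377, 0.527, 1.433, -0, 1.181, -0.178], TCP at [0.227, -0.582, 0.231] pointing down, gripper open.
Joint ranges: [-3.08, 3.08], [-0.75, 2.2], [0.22, 2.44], [-1.43, 4.57], [0, 2.65], [-2.85, 2.85]. Speed limits (rad/s): [2.79, 2.79, 3.14, 3.14, 3.14, 3.14].

## Interface

Orientations are given as a unit quaternion [x, y, z, w].
In Python, from station import manip, eyes, workorder gives the robot as it stands. The module is installed in compiled form; this text tells all that it offers.
- The arm moves only by the shell command python3 -m jog 'ROWS' [OPENING] [FORCE]. ROWS is JSON, a list of rows, each a list of 2 entries, a list of its own where there are three numbers: the shift along the tool's x, y, z in cm, then the turn about the tool's y in rad. A call has 1 to 20 rows; each row is the pose to reach, as a shift and turn from the pose commanded when the call began, along the tool's axes at that moment; what a row does not reach only later rows make up. A row lasts 1/12 s, in which the tool goes at most 41.7 mm and 7.16 degrees, less where a joint would pass 70% of its speed; a pose out of reach is approached as far as the arm can. A call with a gripper value outside its range is refused whole. OPENING is the finger opening in cm, from 0 to 8.54, set as the call begins (- or left out, the last holds). The fingers move at their own pace and stop on an object; FORCE is the grip in N (left out, the last holds). Time passes only in rows, so rows that repeat a pose let the fingers close. It gives the time, the measured TCP pose, the force and the opening at its end, in the units of the state.
- manip.sense(): the state, without advancing time (a new reading comes with each control period).
- eyes.snapshot(name): name is "scene" or "top"; returns a dict with "frame" (384x512x3 uint8, red, green, blue), "vfov" (degrees; the focal length in pixels is half the picture's height over the tangent of half this angle, whatever the lens; pixels are square), "cx", "cy" (the principal point, pixels), "k1" (the pictures are not rectified: a ray, as slopes to the right and down, at radius r is drawn at 1 + k1 r^2 times it, then the intrinsics apply), "rvec" (rotation vector, rad) and "tvec" (3), from world to camera coordinates, as OpenCV has them. Camera axes: x right, y down, z forward; pixel columns grow to the right and rows downward; lengths in m; the calibration is good to about 2 mm. A picture is of the moment at which its call begins. There is no depth.
- workorder.sign_off(): hands the job in, once; it reports no verdict.
The state is a dict: "t": time; "q": joint angles; "qd": joint speeds; "tau": joint torques, N m; "tcp_pos": TCP position; "tool_rot": TCP orientation; "force": force on the tool from outside, world axes, zero at the start; "ft_torque": the same for the moment, N m; "finger_gap": opening from 0.0 (shut) to 1.0 (fully open).
Only numpy, scipy, OpenCV 4.12 (cv2) and the standard library are available. Lean on these libraries where they do the work, as an engineer would, in place of code of your own. Each camera call takes 0.05 s, during which the arm holds its last target. There are 200 camera calls.

## Task

Bolt the sample case's lid shut: lift the handle of the slide bolt out of its notch, slide the bolt through the keeper on the lid until it meets its end stop, and drop the handle all the way down into the notch there, then let go. Do it by feel: never push the bolt or its handle hard against the stop, the notches or the rail, and leave the bottles and the vial rack where they stand.

Things in the scene. Friction and masses are not known exactly. Their poses are not given: they have to be found in the camera images.
- case: Low grey sheet-metal sample case fixed to the bench, 200 (x) by 300 (y) by 90 mm high. Origin: centre of its underside; z up. A steel slide bolt lies on its flat top along the case's y, its centre line at case x = 0, 122 mm above the bench. Bolting slides it to the case's +y, over the white lid (case y above 32 mm). Notches, rail and stop are stiff; 12 N or more on them is too hard.
- knob (a point): Centre of the 18 mm black ball on the bolt's handle, a straight 8 mm round stem at right angles to the bolt; knob centre 55 mm from the bolt's centre line. At the start the stem lies level in the rear notch, pointing to case -x, knob centre 32 mm above the case top, nothing under it. A pinched knob follows an arc about the bolt, pivoting between the fingers; let go, the handle (60 g) falls down.
- bolt (a joint): How far the bolt has been slid towards the lid (case +y), m: about 0 with the handle in the rear notch, 0.033 to 0.055 (differs each time) in the front notch. About 2.5 N of sliding friction; it stays where it is left.
- handle (a joint): Angle of the handle about the bolt, rad: 0 = stem level and fully down in a notch, pointing to case -x; 1.57 = straight up. On the rail between the notches it rests at about 0.43 to 0.6. A push down on the knob bears about three times as hard on the rail. Let go over a notch, it drops in by itself in under a second, but it can stick while the stem is still pressed on the end stop.
- amber_bottle: Bystander: amber bottle with black cap, 72 mm across, 160 mm tall; origin at the centre of its base.
- wash_bottle: Bystander: white bottle with blue cap, 60 mm across, 150 mm tall; origin at the centre of its base.
- vial_rack: Bystander: white rack of capped vials, 70 by 140 by 78 mm tall; origin at the centre of its base.
- guides: The two fixed steel guide blocks of the bolt, 30 mm wide, up to 44 mm above the case top, at case y = -125 and 13 mm, with the bolt and handle they carry. Origin: on the case top, on the bolt's centre line, above the case's origin; axes as the case's.
- rear_notch (a point): Centre of the rear notch, level with the bolt's centre line (case x = -23, y = -70 mm). The notches are gaps, 11 mm wide along y, in a rail beside the bolt (case x = -30 to -16 mm) whose top is 6 mm above the centre line. Between the notches the rail holds the stem up; 0.7 to 1.2 rad clears it. The front notch lies 33 to 55 mm towards case +y: it differs from case to case.
- keeper (a point): Middle of the keeper, a fixed steel staple on the lid that the bolt slides through (case y = 40 to 54 mm, top 46 mm above the case top). Before it, at the front notch's far side, stands the end stop: a steel wall across the rail and over the bolt, 8 mm thick, top 24 mm above the centre line, its place not measured. A stem touching it, or up to 3 mm back from it, is over the front notch.

How it is judged:
By the outcome, as a careful person would: the job done as asked, in the order asked, and still so for the second after the job is handed in, with the robot touching nothing.
It also fails if it takes over 48 s, if anything falls off the work surface, if the arm or the gripper's body presses on something with over 40 N, if the wrist force passes 120 N, or if a joint passes its speed limit or range.

## Working session

There is one attempt and no reset: what is moved stays moved. The work goes in short steps, Python scripts to look and compute and a shell command to move; the robot and the scene stay as the last step left them, time stands still between calls to the robot, and variables do not carry over. Pictures are saved under pics/ and viewed, about 8 in all and at most 12, crops included, and the job is handed in when it is done.

```bash
mkdir -p pics
cat > h.py <<'E'
import numpy as np, cv2
from station import manip, eyes, workorder
from scipy.spatial.transform import Rotation as R
def cam(s):
    f=192/np.tan(np.radians(s['vfov'])/2); return f,cv2.Rodrigues(np.array(s['rvec'],float))[0],np.array(s['tvec'],float).ravel()
def ray(s,u,v):
    f,Rm,t=cam(s); d=np.array([(u-s['cx'])/f,(v-s['cy'])/f]); x=d.copy()
    for _ in range(30): x=d/(1+s['k1']*(x@x))
    return -Rm.T@t, Rm.T@np.array([x[0],x[1],1])
def atz(s,u,v,z):
    o,d=ray(s,u,v); return o+d*(z-o[2])/d[2]
def proj(s,p):
    f,Rm,t=cam(s); c=Rm@np.array(p,float)+t; x=c[:2]/c[2]; x=x*(1+s['k1']*(x@x)); return x*f+[s['cx'],s['cy']]
def save(s,n,box=None,k=1.5):
    im=s['frame'][:,:,::-1]
    if box: u0,v0,u1,v1=box; im=im[v0:v1,u0:u1]
    cv2.imwrite('pics/'+n,cv2.resize(np.ascontiguousarray(im),None,fx=k,fy=k,interpolation=cv2.INTER_CUBIC))
E
python3 - <<'E'
from h import *
for n in('top','scene'):
    s=eyes.snapshot(n); save(s,n+'1.png'); print(n,s['vfov'],s['cx'],s['cy'],s['k1'],ray(s,256,192))
st=manip.sense(); print(st); print(R.from_quat(st['tool_rot']).as_matrix().round(3), manip.hold_point_z)
E
```

```text
top 45.89043534140005 256.00525693823505 187.26200523488473 -0.18048069531267885 (array([ 0.44105355, -0.0211545 ,  1.03741032]), array([ 0.14496566,  0.00583375, -0.98947464]))
scene 42.23574440313688 251.76042545634334 192.5548805326157 -0.20630102540014175 (array([1.23634089, 0.25980692, 0.93195998]), array([-0.59679405, -0.25506292, -0.76082439]))
{'t': 0.1, 'q': array([-1.37748532e+00,  5.28394221e-01,  1.43381748e+00,  1.02888624e-05,
        1.18144110e+00, -1.78515298e-01]), 'qd': array([ 0.00090036, -0.00145152, -0.00335108, -0.00219945, -0.00088806,
        0.00273868]), 'tau': array([-4.15211734e-04, -4.43305242e+01, -1.78586143e+01, -1.97333575e-04,
        3.89151683e-03,  1.22985645e-05]), 'tcp_pos': array([ 0.22696222, -0.58160594,  0.23040481]), 'tool_rot': array([-0.13070506,  0.69565009, -0.69419333,  0.13070101]), 'force': array([-0.77793132, -0.20190467, -0.40063333]), 'ft_torque': array([-0.01586683,  0.00056709,  0.02489209]), 'finger_gap': 1.0020942946275468}
[[-0.932 -0.     0.363]
 [-0.363  0.002 -0.932]
 [-0.    -1.    -0.002]] 0.0187
```

View pics/top1.png

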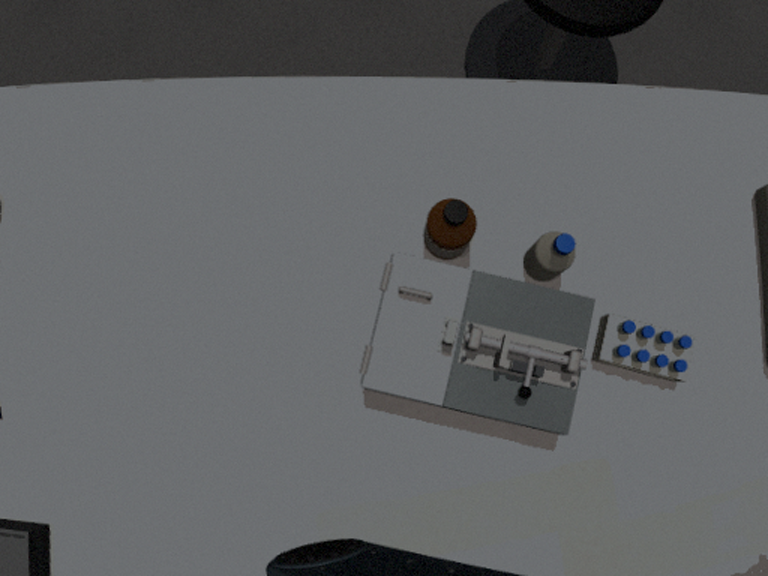

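View pics/scene1.png

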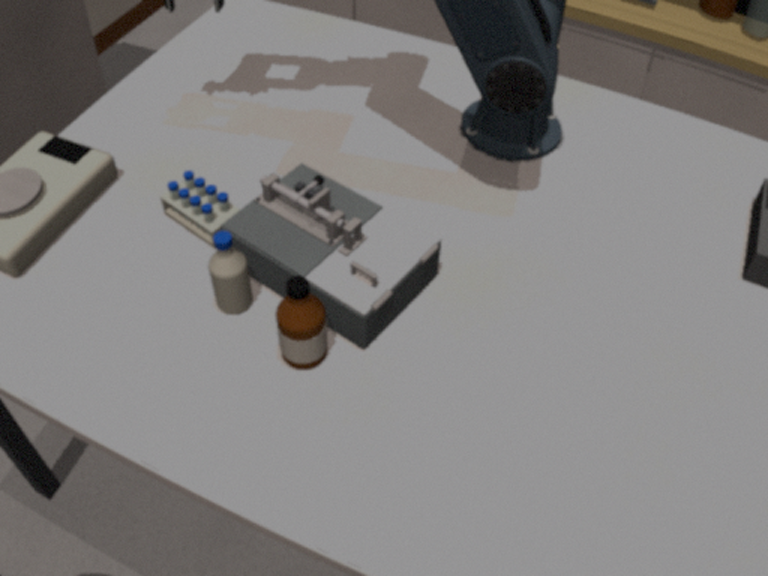

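Top view: knob at about (350,261) px, lid to the left; case corners at about (260,169), (397,199), (379,289), (243,259) in raw pixels. I'll take an enlarged crop next.

Run:
```python
from h import *
s=eyes.snapshot('top')
s['frame']=cv2.convertScaleAbs(s['frame'],alpha=1.9)
save(s,'top2.png',(230,150,420,300),4.2)
for n,u,v,z in[('A',260,169.5,.09),('B',397,199,.09),('C',379,289,.09),('D',243,259.5,.09),('knob',350,261,.122)]: print(n,atz(s,u,v,z).round(4))
```

```text
A [ 0.6284 -0.0234  0.09  ]
B [ 0.5684 -0.3178  0.09  ]
C [ 0.3783 -0.2751  0.09  ]
D [0.4381 0.0095 0.09  ]
knob [ 0.4369 -0.2071  0.122 ]
```

View pics/top2.png

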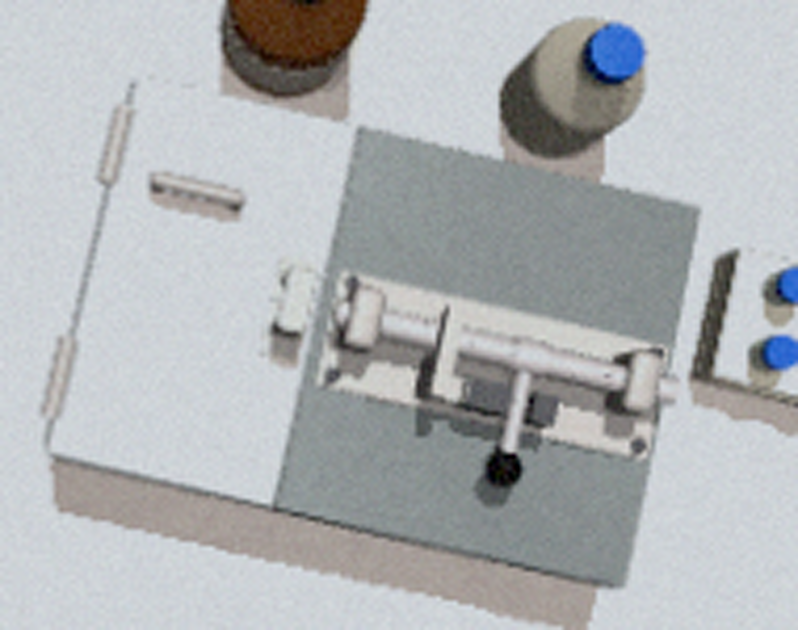

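Enlarged view: sharp edges visible. Crop pixels: corners A(133,83), B(699,207), C(625,586), D(50,456); seam (358,127)-(277,508); knob (503,468); stop wall at about (455,307)-(432,395). I'll fit the case pose.

```bash
cat > fit.py <<'E'
from h import *
from scipy.optimize import least_squares
px=lambda x,y:np.array([230+(x+.5)/4.2-.5,150+(y+.5)/4.2-.5])
E
python3 - <<'E'
from fit import *
s=eyes.snapshot('top')
ob=[((.1,.15,.09),(133,83)),((.1,-.15,.09),(699,207)),((-.1,-.15,.09),(625,586)),((-.1,.15,.09),(50,456)),((.1,.032,.09),(358,127)),((-.1,.032,.09),(277,508)),((-.055,-.07,.122),(503,468))]
def w(p,c): a=np.array(c); return np.r_[R.from_euler('z',p[2]).as_matrix()[:2,:2]@a[:2]+p[:2],a[2]]
f=lambda p:np.ravel([proj(s,w(p,c))-px(*u) for c,u in ob])
r=least_squares(f,[.5,-.15,-.2],loss='soft_l1'); p=r.x; print(p,f(p).reshape(-1,2).round(2))
k=atz(s,*px(503,468),.122); print('knob ray',k,'model',w(p,ob[-1][0]))
Ri=R.from_euler('z',p[2]).as_matrix()[:2,:2].T
for n,u,z in[('stop top R',(461,308),.146),('stop top R2',(440,372),.146),('stop L',(444,306),.146),('stem mid',(516,420),.122),('shaft end',(345,312),.122),('knob',(503,468),.122)]: print(n,(Ri@(atz(s,*px(*u),z)[:2]-p[:2])*1000).round(1))
st=manip.sense(); T=R.from_quat(st['tool_rot']).as_matrix()
tgt=np.r_[k[:2],.230]; print('d tool cm',T.T@(tgt-st['tcp_pos'])*100)
tz=np.degrees(np.arctan2(T[1,2],T[0,2])); print('turn about tool y',np.radians(tz-(np.degrees(p[2])-90)))
E
```

```text
[ 0.50510963 -0.15045837 -0.21518581] [[-0.39 -2.85]
 [ 1.16 -1.02]
 [ 0.85  1.23]
 [-2.34  0.59]
 [ 0.1  -0.99]
 [-0.88  1.08]
 [ 0.61  0.18]]
knob ray [ 0.43679841 -0.20584977  0.122     ] model [ 0.43643108 -0.20709985  0.122     ]
stop top R [ 13.2 -29.1]
stop top R2 [-18.4 -25.5]
stop L [ 12.3 -21. ]
stem mid [-31.  -70.2]
shaft end [ 1.6 21.8]
knob [-54.9 -68.7]
d tool cm [-33.20714894   0.11328134 -27.41080028]
turn about tool y 0.5869622649659334
```

```bash
python3 -m jog '[[[-1,0,-0.8],0.02],[[-2.7,0,-2.2],0.05],[[-5,0,-4.1],0.09],[[-7.6,0,-6.3],0.14],[[-10.3,0,-8.5],0.19],[[-12.9,0,-10.7],0.24],[[-15.6,0,-12.9],0.29],[[-18.3,0,-15.1],0.34],[[-20.9,0,-17.2],0.39],[[-23.6,0,-19.5],0.44],[[-26.2,0,-21.6],0.48],[[-28.6,0,-23.6],0.52],[[-30.5,0,-25.2],0.55],[[-31.9,0,-26.3],0.57],[[-32.9,0,-27.1],0.58],[[-33.2,0,-27.4],0.58],[[-33.2,0,-27.4],0.58],[[-33.2,0,-27.4],0.58]]' 4.5 20
cat > st.py <<'E'
from h import *
P=np.array([.5051,-.1505]);Y=-.208
def show():
    st=manip.sense();T=R.from_quat(st['tool_rot']).as_matrix();Ri=R.from_euler('z',Y).as_matrix().T
    d=st['tcp_pos']-np.r_[P,0]
    print('t',round(st['t'],2),'case TCP mm',(Ri@d*1000).round(1),'F case',(Ri@st['force']).round(2),'gap',round(st['finger_gap']*85.4,1))
    print('tool x,z in case',(Ri@T[:,0]).round(3),(Ri@T[:,2]).round(3))
    return st
if __name__=='__main__': show()
E
python3 - <<'E'
from st import *
show()
for n in('top','scene'):
    s=eyes.snapshot(n); tc=manip.sense()['tcp_pos']; print(n,'tcp px',proj(s,tc))
    s['frame']=cv2.convertScaleAbs(s['frame'],alpha=1.9)
    if n=='scene': save(s,'sc3.png',(140,70,310,230),4)
    else: save(s,'top3.png',(280,190,410,310),4)
E
```

```text
t: 1.7
tcp_pos: [0.4367, -0.2067, 0.2313]
tool_rot: [-0.073, -0.703, 0.703, 0.073]
force: [-0.1, -0.5, 0.1]
finger_gap: 0.528
t 1.7 case TCP mm [-55.3 -69.1 231.3] F case [ 0.03 -0.46  0.06] gap 45.1
tool x,z in case [-1. -0.  0.] [ 0. -1.  0.]
top tcp px [362.22511575 261.42308187]
scene tcp px [209.91291632  83.92917674]
```

View pics/sc3.png

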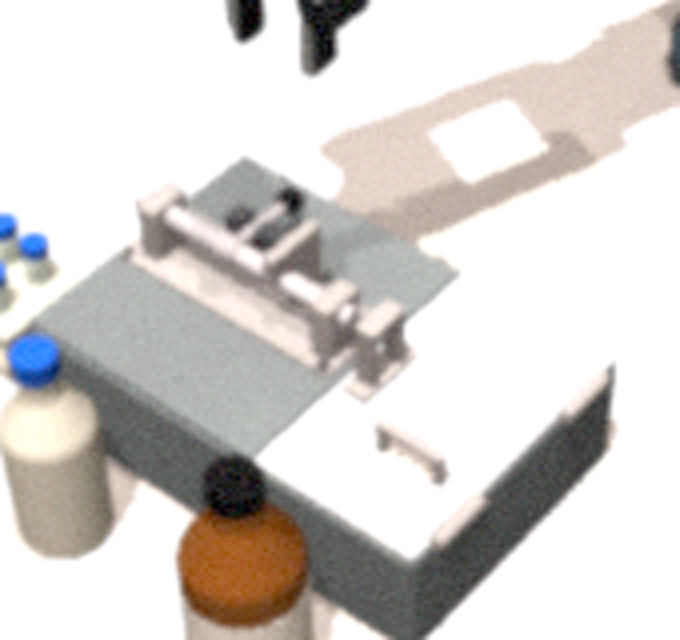

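Scene view: fingers at about (245,30) and (318,60) crop pixels straddle the knob, which is at (290,200), along the bolt direction. Next I'll cross-check the knob position by triangulating the two views.

Run:
```python
from st import *
Ri=R.from_euler('z',Y).as_matrix().T
A=[]
for n,u,v in(('top',349.45,261.05),('scene',212.25,119.75)):
    s=eyes.snapshot(n); o,d=ray(s,u,v); A.append((o,d/np.linalg.norm(d)))
M=sum(np.eye(3)-np.outer(d,d) for o,d in A); b=sum((np.eye(3)-np.outer(d,d))@o for o,d in A)
k=np.linalg.solve(M,b); print(k, Ri@(k-np.r_[P,0])*1000)
for o,d in A: print((Ri@(o+d*((k-o)@d)-k)*1000).round(1))
```

```text
[ 0.43676236 -0.20583978  0.12230299] [-55.43682564 -68.25893175 122.30299307]
[ 0.1 -0.1  0. ]
[-0.1  0.1 -0. ]
```

```bash
python3 -m jog '[[[0,1,-0.03],0],[[0,2.5,-0.08],0],[[0,4.2,-0.08],0],[[0,6,-0.08],0],[[0,7.8,-0.08],0],[[0,9.4,-0.08],0],[[0,10.7,-0.08],0],[[0,11.6,-0.08],0],[[0,12.1,-0.08],0],[[0,12.3,-0.08],0],[[0,12.3,-0.08],0],[[0,12.3,-0.08],0]]' 4.5 20 && python3 st.py
python3 - <<'E'
from st import *
s=eyes.snapshot('scene');s['frame']=cv2.convertScaleAbs(s['frame'],alpha=1.7);save(s,'sc4.png',(160,70,270,170),6)
E
```

```text
t: 2.9
tcp_pos: [0.4374, -0.206, 0.1088]
tool_rot: [-0.074, -0.703, 0.703, 0.073]
force: [0.9, 0.9, -0.2]
finger_gap: 0.53
t 2.9 case TCP mm [-54.8 -68.3 108.8] F case [ 0.7   1.06 -0.2 ] gap 45.2
tool x,z in case [-1.     0.    -0.001] [-0.    -1.     0.001]
```

View pics/sc4.png

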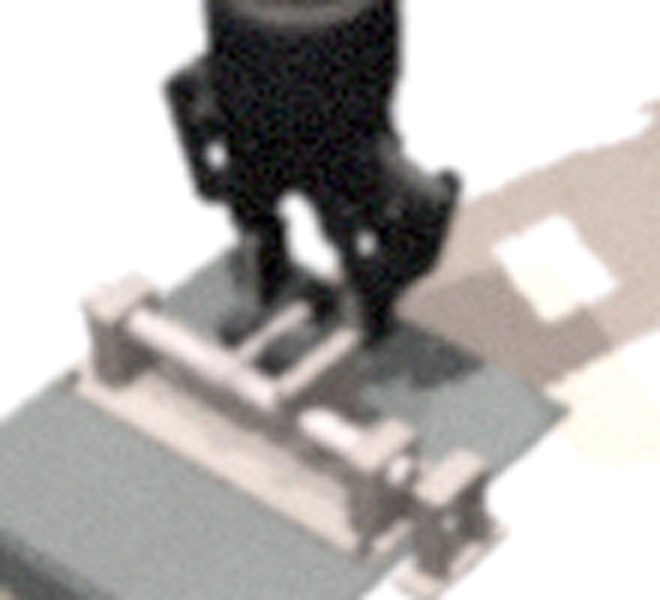

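The fingers straddle the knob (about (315,300) in the crop) and touch nothing. I'll close in stages and watch the side force.

```bash
H='python3 st.py'; python3 -m jog '[[[0,0,0],0],[[0,0,0],0],[[0,0,0],0],[[0,0,0],0]]' 2.2 20 >/dev/null; $H; python3 -m jog '[[[0,0,0],0],[[0,0,0],0]]' 1.9 20 >/dev/null; $H
```

```text
t 3.28 case TCP mm [-55.1 -68.  108.6] F case [-0.55  0.83  0.16] gap 22.1
tool x,z in case [-1.     0.    -0.001] [-0. -1.  0.]
t 3.45 case TCP mm [-55.1 -68.1 108.4] F case [-0.1  -1.51  1.07] gap 19.0
tool x,z in case [-1.  0. -0.] [-0. -1.  0.]
```

```bash
H='python3 st.py'; python3 -m jog '[[[0,0,0],0],[[0,0,0],0]]' 1.82 20 >/dev/null; $H; python3 -m jog '[[[0,0,0],0],[[0,0,0],0]]' 1.7 20 >/dev/null; $H
```

```text
t 3.62 case TCP mm [-55.1 -68.3 108.4] F case [-0.07 -2.07  0.85] gap 18.4
tool x,z in case [-1. -0. -0.] [ 0.    -1.     0.001]
t 3.78 case TCP mm [-55.1 -68.3 108.4] F case [-1.07 -2.01  2.31] gap 16.9
tool x,z in case [-1.  0. -0.] [-0.    -1.     0.001]
```

```bash
H='python3 st.py'; python3 -m jog '[[[0,-0.07,0.03],0],[[0,-0.1,0.03],0]]' 1.6 20 >/dev/null; $H; python3 -m jog '[[[0,-0.05,0],0],[[0,-0.1,0],0]]' 1.4 20 >/dev/null; $H
```

```text
t 3.95 case TCP mm [-55.1 -68.4 109.3] F case [ 0.31 -1.71 -1.17] gap 16.2
tool x,z in case [-1.  0. -0.] [-0. -1.  0.]
t 4.12 case TCP mm [-55.1 -68.3 110.3] F case [-0.03 -2.98 -0.55] gap 16.2
tool x,z in case [-1.  0. -0.] [-0. -1.  0.]
```

```bash
H='python3 st.py'; python3 -m jog '[[[-0.01,-0.17,0.03],0],[[-0.03,-0.35,0.03],0],[[-0.11,-0.89,0.03],0],[[-0.11,-0.89,0.03],0]]' 1.4 20 >/dev/null; $H
```

```text
t 4.45 case TCP mm [-54.1 -68.4 119.9] F case [ 0.87 -0.86 -1.78] gap 16.3
tool x,z in case [-1.  0. -0.] [-0. -1. -0.]
```

```bash
H='python3 st.py'; python3 -m jog '[[[-0.06,-0.27,0],0],[[-0.14,-0.54,0],0],[[-0.23,-0.8,0],0],[[-0.32,-1.05,0],0],[[-0.56,-1.55,0],0],[[-0.85,-2.01,0],0],[[-1.18,-2.45,0],0],[[-1.56,-2.86,0],0],[[-1.76,-3.04,0],0],[[-1.76,-3.04,0],0]]' 1.4 20 >/dev/null; $H
python3 - <<'E'
from st import *
s=eyes.snapshot('scene');s['frame']=cv2.convertScaleAbs(s['frame'],alpha=1.7);save(s,'sc5.png',(160,70,270,170),6)
E
```

```text
t 5.28 case TCP mm [-36.5 -68.6 150.2] F case [-2.73 -2.11  1.55] gap 16.0
tool x,z in case [-1. -0.  0.] [ 0. -1.  0.]
```

View pics/sc5.png

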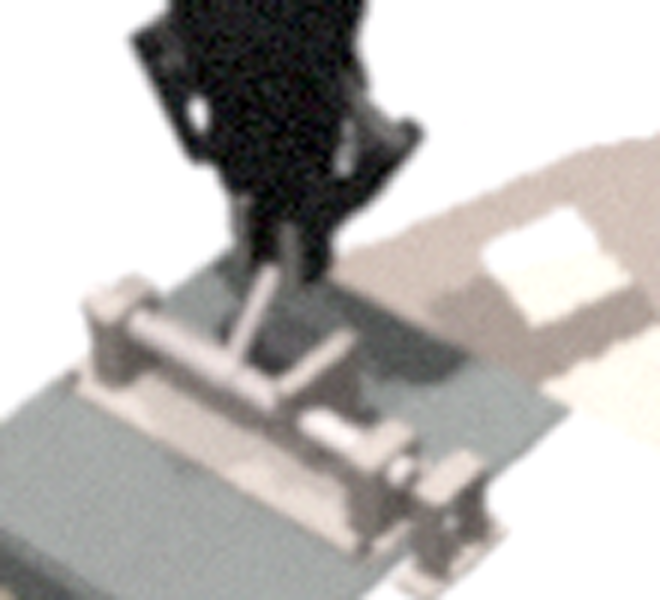

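The handle is clear, at about 0.86 rad, with the knob in the pads. Next is the coarse slide, 30 mm of an estimated 39.

```bash
H='python3 st.py'; python3 -m jog '[[[0,0,-0.1],0],[[0,0,-0.3],0],[[0,0,-0.6],0],[[0,0,-0.9],0],[[0,0,-1.2],0],[[0,0,-1.5],0]]' >/dev/null; $H;  python3 -m jog '[[[0,0,-0.3],0],[[0,0,-0.6],0],[[0,0,-0.9],0],[[0,0,-1.15],0],[[0,0,-1.3],0],[[0,0,-1.4],0],[[0,0,-1.4],0]]' >/dev/null; $H
```

```text
t 5.83 case TCP mm [-36.9 -53.1 149.5] F case [-3.52 -2.22  2.29] gap 16.2
tool x,z in case [-1.     0.     0.001] [-0. -1. -0.]
t 6.42 case TCP mm [-36.7 -39.1 149.6] F case [-3.95 -1.28  2.43] gap 16.2
tool x,z in case [-1.  0.  0.] [-0.    -1.    -0.001]
```

```bash
H='python3 st.py'; python3 -m jog '[[[0.03,-0.03,-0.1],0],[[0.06,-0.04,-0.2],0],[[0.06,-0.04,-0.2],0]]' >/dev/null; $H; for i in 1; do python3 -m jog '[[[0,0,-0.05],0],[[0,0,-0.1],0],[[0,0,-0.1],0]]' >/dev/null; $H; python3 -m jog '[[[0,0,-0.05],0],[[0,0,-0.1],0],[[0,0,-0.1],0]]' >/dev/null; $H; done
```

```text
t 6.67 case TCP mm [-36.3 -37.7 150.1] F case [-0.71 -2.44  0.06] gap 16.3
tool x,z in case [-1.     0.001 -0.002] [-0.001 -1.     0.   ]
t 6.92 case TCP mm [-36.4 -36.7 150. ] F case [-0.24 -2.76 -1.06] gap 15.6
tool x,z in case [-1.     0.    -0.002] [-0. -1.  0.]
t 7.17 case TCP mm [-36.4 -35.7 150. ] F case [ 1.   -2.33 -2.48] gap 16.2
tool x,z in case [-1.     0.    -0.002] [-0. -1.  0.]
```

```bash
H='python3 st.py'; python3 -m jog '[[[0,0.01,-0.04],0],[[0,0.02,-0.08],0],[[0,0.02,-0.08],0]]' >/dev/null; $H|head -1; python3 -m jog '[[[0,0,-0.04],0],[[0,0,-0.08],0],[[0,0,-0.08],0]]' >/dev/null; $H|head -1; python3 -m jog '[[[0,0,-0.04],0],[[0,0,-0.08],0],[[0,0,-0.08],0]]' >/dev/null; $H|head -1
```

```text
t 7.42 case TCP mm [-36.7 -34.8 149.8] F case [ 3.01 -2.61 -3.26] gap 15.9
t 7.67 case TCP mm [-36.6 -34.6 149.9] F case [ 1.47 -4.49 -4.32] gap 16.3
t 7.92 case TCP mm [-36.6 -34.4 149.9] F case [ 1.08 -6.92 -3.58] gap 16.1
```

```bash
H='python3 st.py'; python3 -m jog '[[[0,0.01,0.08],0],[[0,0.02,0.16],0],[[0,0.02,0.16],0]]' >/dev/null; $H|head -1
python3 - <<'E'
from st import *
s=eyes.snapshot('scene');s['frame']=cv2.convertScaleAbs(s['frame'],alpha=1.7);save(s,'sc6.png',(180,80,260,155),7.5)
E
```

```text
t 8.17 case TCP mm [-36.9 -34.6 149.6] F case [ 2.34 -2.3  -3.25] gap 16.2
```

View pics/sc6.png

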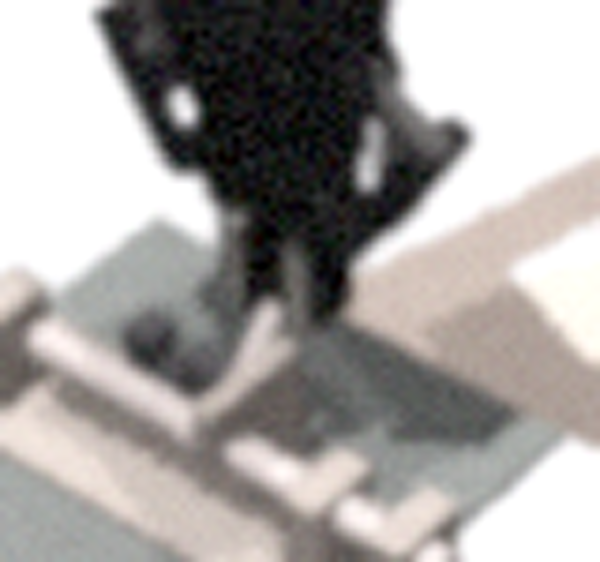

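The stem stands against the end stop wall at about (240,370) in the crop. Contact was felt at a travel of about 34 mm. I'll back off about 1 mm and check that the drag reverses.

```bash
H='python3 st.py'; python3 -m jog '[[[-0.02,0.02,0.06],0],[[-0.03,0.02,0.12],0],[[-0.03,0.02,0.12],0]]' >/dev/null; $H|head -1
```

```text
t 8.47 case TCP mm [-37.3 -34.9 149.2] F case [ 1.44  2.57 -4.04] gap 16.2
```

```bash
H='python3 st.py'; python3 -m jog '[[[-0.02,0.03,0.04],0],[[-0.02,0.03,0.09],0],[[-0.02,0.03,0.09],0]]' >/dev/null; $H|head -1; python3 -m jog '[[[0.15,0.16,0],0],[[0.33,0.34,0],0],[[0.33,0.34,0],0]]' >/dev/null; $H|head -1
```

```text
t 8.72 case TCP mm [-37.5 -36.2 148.9] F case [-0.14  1.88 -0.75] gap 16.0
t 8.97 case TCP mm [-40.5 -36.7 145.5] F case [ 1.07  2.91 -1.14] gap 16.1
```

```bash
H='python3 st.py'; python3 -m jog '[[[0,0,-0.06],0],[[0,0,-0.12],0],[[0,0,-0.12],0]]' >/dev/null; $H|head -1; python3 -m jog '[[[0.15,0.18,0],0],[[0.31,0.38,0],0],[[0.31,0.38,0],0]]' >/dev/null; $H|head -1
```

```text
t 9.22 case TCP mm [-40.  -36.5 145.9] F case [-1.36 -2.68  0.17] gap 16.1
t 9.47 case TCP mm [-43.  -36.2 141.8] F case [-1.4  -2.57 -0.6 ] gap 16.1
```

```bash
H='python3 st.py'; python3 -m jog '[[[0,0,-0.03],0],[[0,0,-0.05],0],[[0,0,-0.05],0]]' >/dev/null; $H|head -1; python3 -m jog '[[[0,0,0],0],[[0,0,0],0],[[0,0,0],0],[[0,0,0],0]]' 3.2 20 >/dev/null; $H|head -1;  python3 -m jog '[[[0,0,0],0],[[0,0,0],0],[[0,0,0],0],[[0,0,0],0],[[0,0,0],0],[[0,0,0],0],[[0,0,0],0],[[0,0,0],0],[[0,0,0],0],[[0,0,0],0]]'
python3 - <<'E'
from st import *
s=eyes.snapshot('scene');s['frame']=cv2.convertScaleAbs(s['frame'],alpha=1.7);save(s,'sc7.png',(180,80,260,155),7.5)
E
```

```text
t 9.72 case TCP mm [-42.9 -35.3 142. ] F case [-0.72 -2.12  0.65] gap 16.4
t 10.05 case TCP mm [-43.  -34.8 141.8] F case [ 0.13 -0.17 -0.1 ] gap 31.7
t: 10.88
tcp_pos: [0.4557, -0.176, 0.1419]
tool_rot: [0.073, 0.703, -0.703, -0.073]
force: [-0.5, -0.8, 0.1]
finger_gap: 0.372
```

View pics/sc7.png

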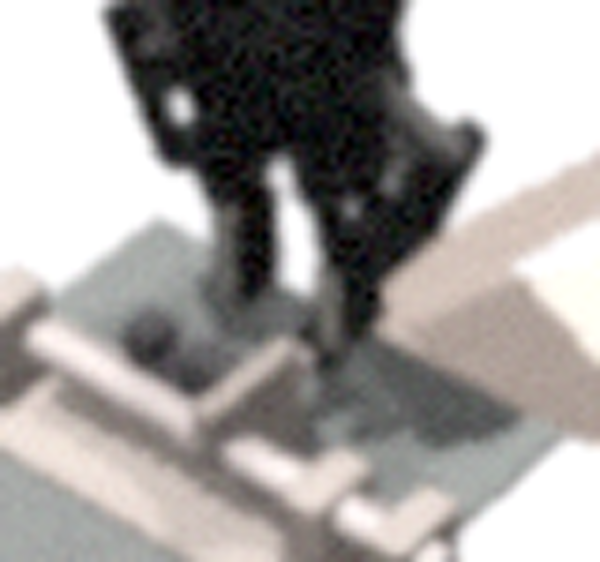

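The fingers have opened and the handle has left them, but the wall hides it. I'll retreat up and back, then look from above.

```bash
python3 -m jog '[[[0,-0.6,0],0],[[0,-1.8,0],0],[[0,-3.2,0],0],[[0,-4.8,0],0],[[0,-6.4,1],0],[[0,-7.4,3],0],[[0,-8,6],0],[[0,-8,9],0],[[0,-8,12],0],[[0,-8,14.5],0],[[0,-8,16],0],[[0,-8,16],0]]'
python3 - <<'E'
from st import *
show()
s=eyes.snapshot('top');s['frame']=cv2.convertScaleAbs(s['frame'],alpha=1.9);save(s,'top8.png',(280,190,410,290),6)
E
```

```text
t: 11.93
tcp_pos: [0.4224, -0.3358, 0.2223]
tool_rot: [-0.075, -0.702, 0.704, 0.074]
force: [0.4, -0.3, 1.0]
finger_gap: 0.371
t 11.93 case TCP mm [ -42.6 -198.4  222.3] F case [ 0.48 -0.23  1.01] gap 31.7
tool x,z in case [-1.     0.003 -0.002] [-0.003 -1.     0.002]
```

View pics/top8.png

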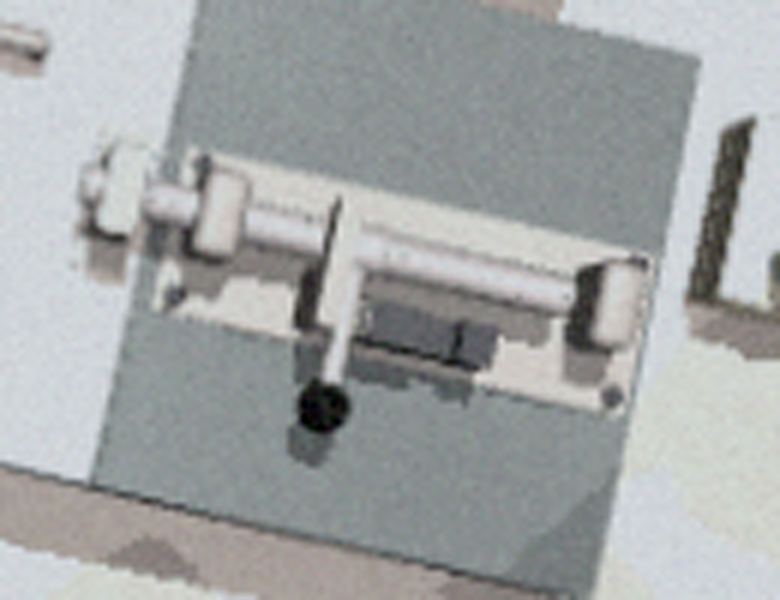

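Top view: the bolt now passes through the keeper (bolt end at about (90,190)), the stem is beside the stop, and the knob is at (322,408). I'll measure the knob height from the scene view.

Run:
```python
from st import *
Ri=R.from_euler('z',Y).as_matrix().T
t=eyes.snapshot('top'); s=eyes.snapshot('scene')
u=(280+322.5/6-.5,190+408.5/6-.5)
for th in(0,.2,.45,.6):
    z=.122+.055*np.sin(th); w=atz(t,*u,z); print(th,'case',(Ri@(w-np.r_[P,0])*1000).round(1),'exp x',round(-55*np.cos(th),1),'scene crop',((proj(s,w)-[185,85]+.5)*9-.5).round(0))
s['frame']=cv2.convertScaleAbs(s['frame'],alpha=1.7);save(s,'sc9.png',(185,85,260,150),9)
```

```text
0 case [-55.5 -34.7 122. ] exp x -55.0 scene crop [344. 368.]
0.2 case [-55.9 -32.9 132.9] exp x -53.9 scene crop [349. 339.]
0.45 case [-56.3 -30.8 145.9] exp x -49.5 scene crop [355. 305.]
0.6 case [-56.6 -29.7 153.1] exp x -45.4 scene crop [359. 286.]
```

View pics/sc9.png

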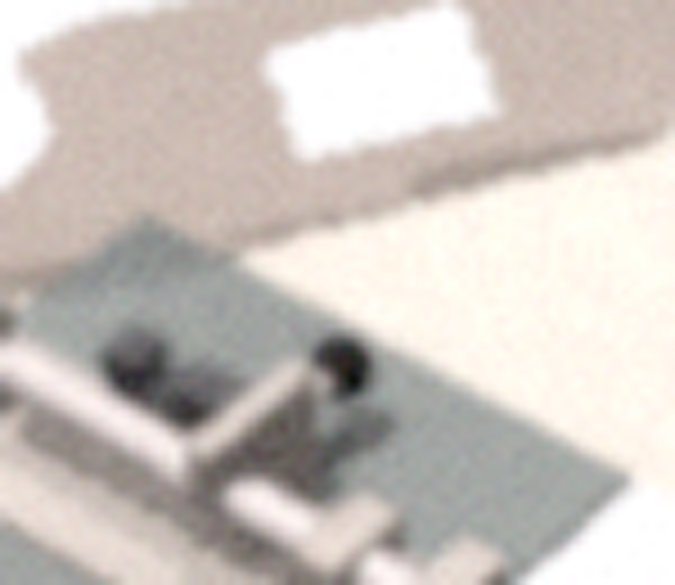

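The knob is at (342,367), and the prediction for fully down is (344,368). The top view gives the 55 mm reach as well, so the handle is down in the front notch. I'll hand in.

```bash
python3 -c "
from station import workorder; print(workorder.sign_off())"
```

```text
the job is handed in; nothing more can be done
None
```

The lid is bolted and the job is handed in at about 12 s of the 48 s allowed. I pinched the knob, lifted the handle to about 0.85 rad and slid the bolt about 34 mm until it met the end stop. Then I backed off, crept partway forward again, lowered the handle to about 0.65 rad and let go, and it dropped into the front notch.

**Forces:** The highest side force I read was about 7 N, at the stop, including about 2.5 N of sliding friction. While pinching I read up to 2.3 N downward on the handle, so by the three-times rule about 7 N on the notch. While lifting, sliding and lowering, the other readings stayed under about 5 N. These are readings at the end of each move, so shorter peaks would not show.

**Last checks:**
- **Handle:** the scene camera shows the knob at crop pixel (342,367), against (344,368) predicted for fully down. The top camera puts it 55.5 mm from the bolt's centre line, where 55 mm is fully down.
- **Bolt:** it passes through the keeper.
- **Gripper:** it stood well clear of the case, touching nothing.
- **Bottles and vial rack:** the arm was never near the bottles and passed well above the rack. I took no final picture of them.

**Disagreement:** the first picture put the end stop at about 39 mm of travel, but I felt it at about 34 mm. I trusted the feel, and the final pictures agree with it.

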